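# Bring the empty candle jar under the filling spout

### The arm

A 6-joint arm with a two-finger parallel gripper is mounted at the origin on the work surface. World frame = base frame: x ahead of the robot, y to its left, z up, the work surface at z = 0. Lengths are in mm, angles in rad, forces in N, time in s.
With the tool pointing down it reaches from about 300 to 775 mm from the base axis. Payload 14.6 kg.
Tool frame: the origin (TCP) lies midway between the tips of the shut fingers; the grasp point (between the pads) lies r.grip_depth behind it (r.grip_depth is the distance from the TCP to the grasp point, in mm); z points along the fingers, y is the line along which they close (so a half turn about z gives the same grasp; the last joint's range is limited). The gripper opens to 94 mm and grips with 3 to 60 N. Pads are 16 mm wide; open, the fingers measure 119 mm over their backs; the gripper's body (75 mm by 177 mm) begins 78 mm behind the grasp point.
Start: joints at [1.148, 0.3, 1.521, -0, 1.321, -0.067], TCP at [191.584, 515.543, 180.746] pointing down, gripper open.
Joint ranges: [-3.03, 3.03], [-0.79, 2.21], [0.23, 2.52], [-1.04, 4.18], [0, 3.07], [-2.55, 2.55]. Speed limits (rad/s): [2.22, 2.22, 2.57, 3.14, 3.14, 3.14].

### API

Orientations are given as a unit quaternion [w, x, y, z].
In Python, from rig import r gives the robot as it stands.
- The arm moves only by the tool servo_tool, never from a script. Its argument "series" is a list of rows, each an object with "hand": the opening, from 0 (shut) to 1 (fully open); "translation": the shift along the tool's x, y, z each as a share of 0.2 m, from -1 to 1, a list of three; "twist": the turn, a rotation vector about the tool's x, y, z each as a share of 60 degrees, from -1 to 1, a list of three. In form: [{"hand": hand, "translation": [x, y, z], "twist": [wx, wy, wz]}, ...]. A call has 1 to 5 rows; each row shifts and turns the commanded pose from where the row before left it, along the tool's axes as they then stand; what a row does not reach is not made up. A row lasts 1/8 s, in which the tool goes at most 62.5 mm and 10.7 degrees, less where a joint would pass 70% of its speed; a pose out of reach is approached as far as the arm can. A call with a number of a shift or a turn outside -1 to 1 is refused whole. A call with a gripper value outside its range is refused whole. The fingers move at their own pace and stop on an object; the grip force is fixed at half the most. Time passes only in rows, so rows that do not move let the fingers close. It gives the time, the measured TCP pose, the force, the opening and the grip force at its end, in the units of the state.
- r.state(): the state, without advancing time (a new reading comes with each control period).
- r.grab_frame(name): name is "side" or "top" or "wrist"; returns a dict with "color" (420x560x3 uint8, red, green, blue), "vertical_fov" (degrees; the focal length in pixels is half the picture's height over the tangent of half this angle, whatever the lens; pixels are square), "cx", "cy" (the principal point, pixels), "distortion" ([k1, k2, p1, p2, k3] as OpenCV has them; the pictures are not rectified), "xyz" and "orientation" of the camera in the world. Camera axes: x right, y up, looking along -z (the intrinsics and any distortion apply to the point x, -y, -z); pixel columns grow to the right and rows downward; lengths in mm; the calibration is good to about 2 mm. A picture is of the moment at which its call begins. There is no depth.
- r.hand_in(): hands the job in; it is judged then, once.
The state is a dict: "clock": time; "joints": joint angles; "dq": joint speeds; "joint_torque": joint torques, N m; "eef_pos": TCP position; "tool_rot": TCP orientation; "ft_force": force on the tool from outside, world axes, zero at the start; "wrist_torque": the same for the moment, N m; "gripper_width": finger opening in mm; "finger_force": force on a finger pad.
Only numpy, scipy, OpenCV 4.12 (cv2) and the standard library are available. Lean on these libraries where they do the work, as an engineer would, in place of code of your own. Each camera call takes 0.05 s, during which the arm holds its last target. There are 200 camera calls.

### The job

With a fingertip, push on the blue posts of the jar carousel to turn it, either way round, until the one empty jar (no wax in it) stands centred at the filling place, in line with the yellow diamond and the column of the red spout arm. Then push the red spout arm round to its stop, so that its nozzle is over the empty jar, and leave everything so. Only push: do not grip the posts or the arm, do not touch or lift the jars, and leave the other things on the table where they are.

Things in the scene. Friction and masses are not known exactly. Their poses are not given: they have to be found in the camera images.
- jar_empty: the EMPTY amber jar, no wax in it (dark inside when seen from above, only a thin white wick), 66 mm across, 72 mm tall, about 150 g, open at the top; origin at the centre of its underside, z up. Stands loose in one of the carousel's four pockets (1.5 mm play all round), its underside 34 mm above the table, rim at 106 mm
- jar_full1: amber jar of the same size filled with cream-coloured wax (a pale disc seen from above), about 260 g, origin at the centre of its underside; loose in another pocket of the carousel
- jar_full2: amber jar of the same size filled with cream-coloured wax (a pale disc seen from above), about 260 g, origin at the centre of its underside; loose in another pocket of the carousel
- jar_full3: amber jar of the same size filled with cream-coloured wax (a pale disc seen from above), about 260 g, origin at the centre of its underside; loose in another pocket of the carousel
- carousel (a joint): angle turned since the start, rad, counterclockwise from above positive; no stop within a full turn either way, stays where left; about 1 N on a post turns it. Round deck 230 mm across, top 34 mm above the table, four jar pockets (centres 70 mm from the axis, rims 14 mm high, 90 degrees apart) and, midway between them, four spokes each ending in an upright blue push post
- axis (a point): point on the carousel's vertical turning axis, at deck height (34 mm). Its orientation is that of the fixed stand: local +y points to the filling place and on to the spout's column
- station (a point): the filling place: the point on the deck level, 70 mm from the axis, where the centre of the jar's underside must come; it belongs to the fixed stand and does not turn. A yellow diamond on the stand's grey foot, 76 mm farther out from the axis, marks its direction
- spout (a joint): angle of the red spout arm, rad: 0 = against its stop, pointing from its column to the carousel axis, nozzle over the filling place; grows clockwise seen from above as it is swung aside (1.57 = square to that line). Starts at 1.3 to 1.9. About 1.3 N sideways at mid-arm moves it, and it stays where it is left
- spout_pivot (a point): point on the spout arm's vertical hinge axis, at the arm's mid-height (159 mm above the table), on a steel column 200 mm from the carousel's axis (hub 40 mm across, up to 176 mm)
- spout_arm (a point): centre of the red arm: a straight level bar 14 mm wide, 20 mm tall (149 to 169 mm above the table) and 135 mm long, from 11 to 146 mm from the hinge axis; this point is 78.5 mm from the hinge, its local y axis runs along the bar towards the hinge
- nozzle (a point): lower tip of the small brass nozzle under the arm's free end, 130 mm from the hinge axis, 127 mm above the table (21 mm above the jar rims)
- post0 (a point): centre of the top of one blue push post of the carousel (16 mm thick, upright from 30 to 125 mm above the table), 140 mm from the axis; it turns with the carousel
- post1 (a point): centre of the top of one blue push post of the carousel (16 mm thick, upright from 30 to 125 mm above the table), 140 mm from the axis; it turns with the carousel
- post2 (a point): centre of the top of one blue push post of the carousel (16 mm thick, upright from 30 to 125 mm above the table), 140 mm from the axis; it turns with the carousel
- post3 (a point): centre of the top of one blue push post of the carousel (16 mm thick, upright from 30 to 125 mm above the table), 140 mm from the axis; it turns with the carousel
- spare_jar: bystander: loose wax-filled amber jar on the table, 66 mm across, 78 mm tall; origin under its centre
- lidded_jar: bystander: amber jar with black lid, 69 mm across, 76 mm tall; origin under its centre
- lid: bystander: loose black jar lid, 69 mm across, 14 mm high; origin under its centre
- marker: bystander: black marker pen lying, 140 mm long, 18 mm thick; origin under its centre
- thermometer: bystander: black probe thermometer lying, 192 mm long, 18 mm high; origin under its centre
- cork_mat: bystander: round cork mat, 170 mm across, 10 mm high; origin under its centre
- stick_cup: bystander: white cup of wooden stirring sticks, 68 mm across, about 126 mm tall; origin under its centre
Things that resemble listed ones, but are neither listed nor needed, are in the scene too. What is shaped like the jar_full2 but turquoise is not meant. Leave any purple look-alike of the jar_full3 alone.

How it is judged:
By the outcome, as a careful person would: the job done as asked, in the order asked, and still so for the second after the job is handed in, with the robot touching nothing.
It also fails if it takes over 72 s, if anything falls off the work surface, if the arm or the gripper's body presses on something with over 40 N, if the wrist force passes 120 N, or if a joint passes its speed limit or range.

## Working session

There is one attempt and no reset: what is moved stays moved. The work goes in short steps, Python scripts to look and compute and a tool call to move; the robot and the scene stay as the last step left them, time stands still between calls to the robot, and variables do not carry over. Pictures are saved under pics/ and viewed, at most 10 in all, crops included, and the job is handed in when it is done.

Besides the shell and the picture viewer there is one more tool, called after "Emit:" as a command line: name --argument value ..., lists and objects as JSON in quotes. servo_tool: Moves the arm, as the interface text tells. Its arguments: {"type":"object","properties":{"series":{"type":"array"}},"required":["series"]}

```bash
mkdir -p pics; cat > h.py <<'E'
import numpy as np, cv2
from scipy.spatial.transform import Rotation as R
from rig import r
def K(f):
    h,w=f['color'].shape[:2]; fl=h/2/np.tan(np.radians(f['vertical_fov']/2))
    return np.array([[fl,0,f['cx']],[0,fl,f['cy']],[0,0,1.]])
def rot(q): return R.from_quat([q[1],q[2],q[3],q[0]])
def ray(f,uv):
    p=cv2.undistortPoints(np.array(uv,float).reshape(-1,1,2),K(f),np.array(f['distortion'],float)).reshape(-1,2)
    d=np.c_[p[:,0],-p[:,1],-np.ones(len(p))]
    return rot(f['orientation']).apply(d)
def plane(f,uv,z):
    d=ray(f,uv); o=np.array(f['xyz']); return o+d*((z-o[2])/d[:,2])[:,None]
def proj(f,P):
    c=rot(f['orientation']).inv().apply(np.atleast_2d(P)-np.array(f['xyz'])); c=c*[1,-1,-1]
    return cv2.projectPoints(c,np.zeros(3),np.zeros(3),K(f),np.array(f['distortion'],float))[0].reshape(-1,2)
def save(f,n): cv2.imwrite('pics/'+n,f['color'][:,:,::-1])
def blobs(f,lo,hi,amin=20):
    hsv=cv2.cvtColor(f['color'],cv2.COLOR_RGB2HSV); m=cv2.inRange(hsv,np.array(lo),np.array(hi))
    n,l,s,c=cv2.connectedComponentsWithStats(m); return [(c[i].round(1),s[i]) for i in range(1,n) if s[i,4]>=amin]
E
python3 - <<'E'
from h import *
np.set_printoptions(suppress=True,precision=2)
for n in('top','side'):
    f=r.grab_frame(n); save(f,n+'0.png'); print(n,f['xyz'],f['orientation'],f['vertical_fov'],f['distortion'])
    for nm,lo,hi in(('blue',(100,120,50),(125,255,255)),('yellow',(22,150,120),(34,255,255)),('red',(0,170,80),(6,255,255))):
        for b in blobs(f,lo,hi): print(nm,*b)
s=r.state();print(s['eef_pos'],s['tool_rot'],s['clock'],s['ft_force'],r.grip_depth)
E
```

```text
top [ 423.31  -30.49 1372.46] [ 0.71  0.03 -0.02 -0.7 ] 55.86597779568069 [-0.01  0.    0.    0.    0.  ]
blue [304.7 140.6] [303 136   5  10  38]
blue [359.4 166.6] [356 163   8   8  33]
blue [278.2 194.2] [276 191   5   7  26]
blue [333.  220.9] [330 219   7   5  24]
yellow [275.1 180.7] [270 176  11  11  68]
red [255.3 201. ] [253 180   5  41 181]
red [103.4 194.1] [ 99 190  10   9  87]
side [ 447.74 -716.39  944.1 ] [ 0.94  0.35 -0.02 -0.04] 52.237341000865506 [-0.13  0.    0.    0.    0.  ]
blue [347.7 286. ] [346 284   5   5  22]
yellow [308.1 220.5] [303 216  10  10  57]
red [271.6  91.4] [268  89   8   6  45]
red [279.5 170.6] [256 168  48   7 180]
[191.48 515.31 180.25] [-0.    0.18  0.98 -0.  ] 0.1 [0.75 0.6  0.09] 18.8
```

View pics/top0.png

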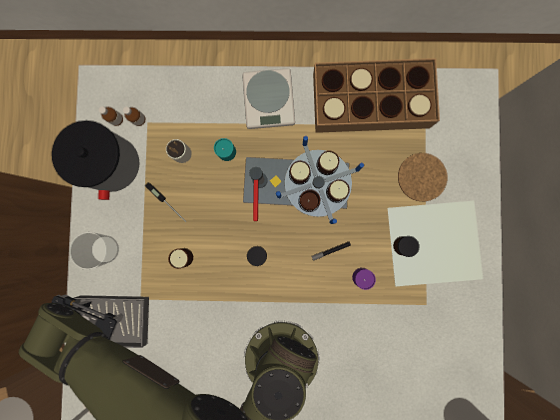

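View pics/side0.png

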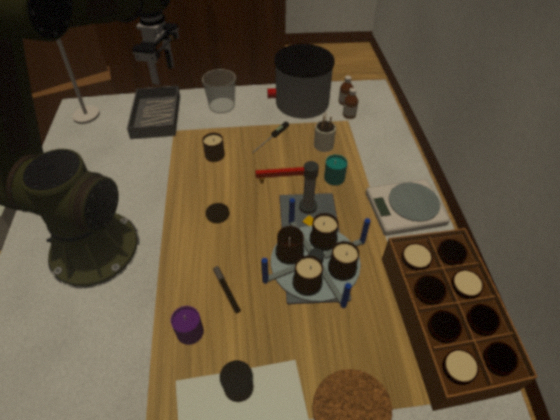

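The top view shows the carousel at (318,182) and the yellow diamond at (275,181). The column is at (256,175), and the red arm points down to (256,220). The carousel jars are pale at (300,172), (329,162) and (339,190), and dark at (310,201). The dark holes in the box at upper right are not on the carousel, so (310,201) fits the empty jar. I'll confirm that in a crop.

```bash
cat > m.py <<'E'
from h import *
np.set_printoptions(suppress=True,precision=3)
def meas(f=None,show=True):
    f=f or r.grab_frame('top')
    B=[b[0] for b in blobs(f,(100,120,50),(125,255,255),12)]
    # posts leaning: choose pixel via blob then top plane
    P=plane(f,B,122)
    return f,P
E
python3 - <<'E'
from m import *
f,P=meas(); print(P)
A=P.mean(0)[:2]; print('axis',A,np.linalg.norm(P[:,:2]-A,axis=1),np.degrees(np.arctan2(*(P[:,:2]-A).T[::-1])))
Y=plane(f,[[275.1,180.7]],6)[0]; print('Y',Y,Y[:2]-A,np.linalg.norm(Y[:2]-A))
hub=plane(f,[[256,173.5]],176)[0];print('hub',hub,np.linalg.norm(hub[:2]-A))
print('red',plane(f,[[255.3,201]],169))
hsv=cv2.cvtColor(f['color'],cv2.COLOR_RGB2HSV)
for p in[(300,172),(329,162),(339,190),(310,201)]:
    q=plane(f,[p],106)[0,:2]-A; print('jar',p,q,np.linalg.norm(q),np.degrees(np.arctan2(q[1],q[0])))
c=f['color'][125:240,225:385]; cv2.imwrite('pics/crop1.png',cv2.resize(c,None,fx=5,fy=5,interpolation=cv2.INTER_CUBIC)[:,:,::-1])
E
```

```text
[[ 719.771  -65.902  122.   ]
 [ 638.48  -240.685  122.   ]
 [ 546.438   15.656  122.   ]
 [ 464.641 -158.664  122.   ]]
axis [ 592.332 -112.399] [135.656 136.334 136.031 135.814] [  20.045  -70.215  109.718 -160.083]
Y [604.785  31.577   6.   ] [ 12.452 143.975] 144.51281116882575
hub [603.421  82.518 176.   ] 195.2322530473128
red [[519.881  83.466 169.   ]]
jar (300, 172) [28.574 59.724] 66.2078154686689 64.4318182423272
jar (329, 162) [ 62.425 -33.195] 70.7022701061188 -28.00172328300068
jar (339, 190) [-27.752 -66.143] 71.72958742167889 -112.76169878752083
jar (310, 201) [-64.612  26.296] 69.75810507260452 157.85475733622684
```

View pics/crop1.png

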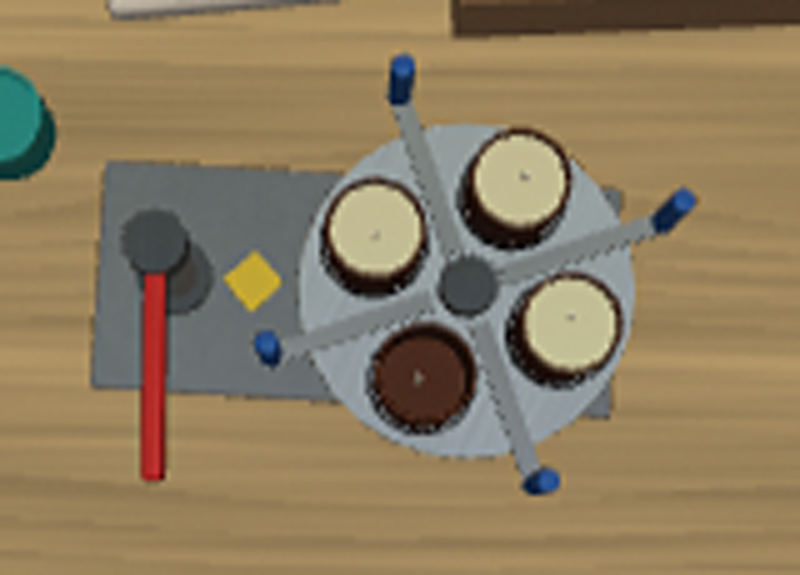

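Crop confirms it: the jar at top-view pixel (310,201) is dark with only a wick, and the other three have pale wax. The carousel needs about 67° clockwise. I'll move the shut fingers behind the post at pixel (333,221).

Emit:
servo_tool --series '[{"hand": 0, "translation": [-0.135, -0.142, 0], "twist": [0, 0, 0]}, {"hand": 0, "translation": [-0.135, -0.142, 0], "twist": [0, 0, 0]}, {"hand": 0, "translation": [-0.135, -0.142, 0], "twist": [0, 0, 0]}, {"hand": 0, "translation": [-0.135, -0.142, 0], "twist": [0, 0, 0]}, {"hand": 0, "translation": [-0.135, -0.142, 0], "twist": [0, 0, 0]}]'

```text
clock: 0.78
eef_pos: [268.9, 334.2, 180.6]
tool_rot: [-0.0, 0.177, 0.984, -0.0]
ft_force: [0.9, 0.3, -0.4]
gripper_width: 47.2
finger_force: 0.0
```

Emit:
servo_tool --series '[{"hand": 0, "translation": [-0.135, -0.142, 0], "twist": [0, 0, 0]}, {"hand": 0, "translation": [-0.135, -0.142, 0], "twist": [0, 0, 0]}, {"hand": 0, "translation": [-0.135, -0.142, 0], "twist": [0, 0, 0]}, {"hand": 0, "translation": [-0.135, -0.142, 0], "twist": [0, 0, 0]}, {"hand": 0, "translation": [-0.135, -0.142, 0], "twist": [0, 0, 0]}]'

```text
clock: 1.4
eef_pos: [346.0, 154.1, 180.8]
tool_rot: [0.0, 0.177, 0.984, 0.0]
ft_force: [0.1, -0.1, 0.6]
gripper_width: 0.8
finger_force: 0.0
```

Emit:
servo_tool --series '[{"hand": 0, "translation": [-0.135, -0.142, 0], "twist": [0, 0, 0]}, {"hand": 0, "translation": [-0.135, -0.142, 0], "twist": [0, 0, 0]}, {"hand": 0, "translation": [-0.135, -0.142, 0], "twist": [0, 0, 0]}, {"hand": 0, "translation": [-0.135, -0.142, 0], "twist": [0, 0, 0]}, {"hand": 0, "translation": [-0.135, -0.142, 0], "twist": [0, 0, 0]}]'

```text
clock: 2.02
eef_pos: [423.1, -26.2, 180.7]
tool_rot: [-0.0, 0.177, 0.984, 0.0]
ft_force: [0.1, 0.6, -0.4]
gripper_width: 0.5
finger_force: 0.0
```

Emit:
servo_tool --series '[{"hand": 0, "translation": [-0.135, -0.142, 0], "twist": [0, 0, 0]}, {"hand": 0, "translation": [-0.135, -0.142, 0], "twist": [0, 0, 0]}, {"hand": 0, "translation": [-0.135, -0.142, 0], "twist": [0, 0, 0]}, {"hand": 0, "translation": [-0.135, -0.142, 0], "twist": [0, 0, 0]}, {"hand": 0, "translation": [0, 0, 0], "twist": [0, 0, 0]}]'

```text
clock: 2.65
eef_pos: [484.6, -170.6, 180.0]
tool_rot: [-0.001, 0.178, 0.984, 0.0]
ft_force: [-0.1, 1.3, -0.4]
gripper_width: -0.0
finger_force: 0.0
```

Emit:
servo_tool --series '[{"hand": 0, "translation": [0, 0, 0], "twist": [0, 0, 0.17]}, {"hand": 0, "translation": [0, 0, 0], "twist": [0, 0, 0.17]}, {"hand": 0, "translation": [0, 0, 0], "twist": [0, 0, 0.17]}, {"hand": 0, "translation": [0, 0, 0], "twist": [0, 0, 0.17]}, {"hand": 0, "translation": [0, 0, 0], "twist": [0, 0, 0.17]}]'

```text
clock: 3.28
eef_pos: [484.2, -168.1, 180.7]
tool_rot: [-0.0, 0.586, 0.811, 0.0]
ft_force: [-0.2, 0.2, 0.2]
gripper_width: 0.4
finger_force: 0.0
```

Emit:
servo_tool --series '[{"hand": 0, "translation": [0, 0, 0], "twist": [0, 0, 0.17]}, {"hand": 0, "translation": [0, 0, 0], "twist": [0, 0, 0.17]}, {"hand": 0, "translation": [0, 0, 0], "twist": [0, 0, 0.17]}, {"hand": 0, "translation": [0, 0, 0], "twist": [0, 0, 0.17]}, {"hand": 0, "translation": [0, 0, 0], "twist": [0, 0, 0.17]}]'

```text
clock: 3.9
eef_pos: [484.2, -168.1, 180.7]
tool_rot: [-0.0, 0.878, 0.48, -0.0]
ft_force: [-1.2, -0.6, -0.4]
gripper_width: -0.1
finger_force: 0.0
```

Emit:
servo_tool --series '[{"hand": 0, "translation": [-0.144, 0.146, 0], "twist": [0, 0, 0]}, {"hand": 0, "translation": [0, 0, 0], "twist": [0, 0, 0.125]}, {"hand": 0, "translation": [0, 0, 0.14], "twist": [0, 0, 0.125]}, {"hand": 0, "translation": [0, 0, 0.14], "twist": [0, 0, 0]}, {"hand": 0, "translation": [0, 0, 0.14], "twist": [0, 0, 0]}]'

```text
clock: 4.53
eef_pos: [493.5, -208.0, 96.0]
tool_rot: [-0.0, 0.932, 0.364, 0.0]
ft_force: [-0.1, -0.5, -0.5]
gripper_width: 0.4
finger_force: 0.0
```

```bash
python3 - <<'E'
from m import *
s=r.state();print(s['eef_pos'],s['tool_rot'],s['joints'])
f=r.grab_frame('top');save(f,'t2.png');g=r.grab_frame('side')
print([b for b in blobs(f,(100,120,50),(125,255,255),12)]);print([b for b in blobs(g,(100,100,30),(125,255,255),8)])
f2=r.grab_frame('wrist');save(f2,'w2.png')
a=f['color'][100:310,150:430];cv2.imwrite('pics/c2.png',np.hstack([cv2.resize(a,(400,300)),cv2.resize(f2['color'],(400,300))])[:,:,::-1])
E
```

```text
[ 493.472 -208.004   95.978] [-0.     0.932  0.364  0.   ] [-0.467  0.354  1.658  0.     1.13   0.359]
[(array([304.8, 140.8]), array([303, 137,   5,   9,  36], dtype=int32)), (array([359.4, 166.6]), array([356, 163,   8,   8,  33], dtype=int32)), (array([278.2, 194.2]), array([276, 191,   5,   7,  26], dtype=int32))]
[(array([366.7, 221. ]), array([365, 219,   4,   5,  14], dtype=int32)), (array([264. , 261.2]), array([262, 259,   5,   5,  21], dtype=int32)), (array([346.3, 291.1]), array([343, 283,   8,  21,  61], dtype=int32))]
```

View pics/c2.png

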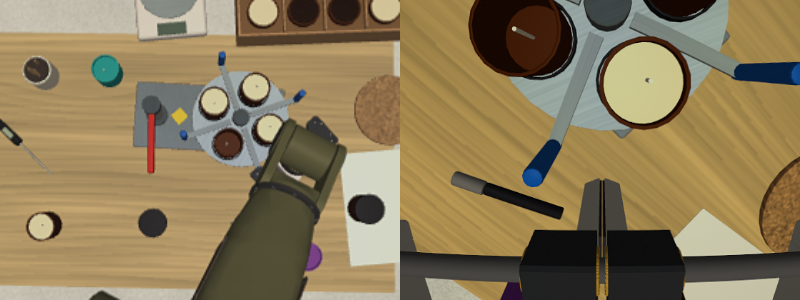

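```bash
cat >> m.py <<'E'
def wposts(f):
    """posts' tops from wrist view: radius via known 125 plane"""
    B=blobs(f,(100,120,40),(125,255,255),40); return B
E
python3 - <<'E'
from m import *
f=r.grab_frame('wrist'); print(f['xyz'],f['orientation'])
hsv=cv2.cvtColor(f['color'],cv2.COLOR_RGB2HSV)
# top faces are brighter blue
m=cv2.inRange(hsv,np.array((100,120,120)),np.array((125,255,255)))
n,l,s,c=cv2.connectedComponentsWithStats(m)
for i in range(1,n):
    if s[i,4]>30: print(c[i],s[i],plane(f,[c[i]],125))
print(plane(f,[[ (532-400)*1.4,178*1.4]],125), 'hub',plane(f,[[(608-400)*1.4,8*1.4]],60))
ax=[597.4,-114.8,34]
print('proj axis',proj(f,[ax]),proj(f,[[492.9,-208,96]]))
E
```

```text
[ 555.44  -151.597  300.291] [ 0.906 -0.134  0.06  -0.397]
[552.317 103.598] [543  89  17  29 398] [[ 644.242 -246.396  125.   ]]
[183.955 247.851] [171 236  27  25 530] [[ 467.064 -163.494  125.   ]]
[[ 466.77  -164.281  125.   ]] hub [[ 596.934 -119.858   60.   ]]
proj axis [[285.282  14.152]] [[281.595 246.711]]
```

Wrist view: the post top is at about (184,248), which maps to (467,-163). That is 139 mm from the axis, which matches the description. Now I push clockwise along the arc.

Emit:
servo_tool --series '[{"hand": 0, "translation": [0.003, -0.061, 0], "twist": [0, 0, 0.083]}, {"hand": 0, "translation": [0.003, -0.061, 0], "twist": [0, 0, 0.083]}, {"hand": 0, "translation": [0.003, -0.061, 0], "twist": [0, 0, 0.083]}, {"hand": 0, "translation": [0.003, -0.061, 0], "twist": [0, 0, 0.083]}, {"hand": 0, "translation": [0.003, -0.061, 0], "twist": [0, 0, 0.083]}]'

```text
clock: 5.35
eef_pos: [464.2, -156.2, 98.6]
tool_rot: [0.001, 0.988, 0.153, 0.001]
ft_force: [1.5, -1.8, 0.7]
gripper_width: 0.5
finger_force: 0.6
```

Emit:
servo_tool --series '[{"hand": 0, "translation": [0.003, -0.061, 0], "twist": [0, 0, 0.083]}, {"hand": 0, "translation": [0.003, -0.061, 0], "twist": [0, 0, 0.083]}, {"hand": 0, "translation": [0.003, -0.061, 0], "twist": [0, 0, 0.083]}, {"hand": 0, "translation": [0.003, -0.061, 0], "twist": [0, 0, 0.083]}, {"hand": 0, "translation": [0, 0, 0], "twist": [0, 0, 0]}]'

```text
clock: 5.98
eef_pos: [457.9, -107.7, 98.1]
tool_rot: [0.0, 1.0, -0.018, 0.001]
ft_force: [-0.5, 0.1, -0.2]
gripper_width: 0.3
finger_force: 0.0
```

```bash
cat > a.py <<'E'
from m import *
s=r.state();print(s['eef_pos'],s['joints'],s['ft_force'])
ax=np.array([597.4,-114.8])
v=np.array(s['eef_pos'][:2])-ax; print('finger r,ang',np.hypot(*v),np.degrees(np.arctan2(v[1],v[0]))%360)
f=r.grab_frame('wrist');save(f,'w_last.png')
hsv=cv2.cvtColor(f['color'],cv2.COLOR_RGB2HSV)
m=cv2.inRange(hsv,np.array((100,120,120)),np.array((125,255,255)))
n,l,st,c=cv2.connectedComponentsWithStats(m)
for i in range(1,n):
    if st[i,4]>60:
        p=plane(f,[c[i]],125)[0,:2]; v=p-ax; print('post',c[i],st[i],p,np.hypot(*v),np.degrees(np.arctan2(v[1],v[0]))%360)
m=cv2.inRange(hsv,np.array((22,150,120)),np.array((34,255,255)))
n,l,st,c=cv2.connectedComponentsWithStats(m)
for i in range(1,n):
    if st[i,4]>60:
        p=plane(f,[c[i]],6)[0,:2]; v=p-ax; print('yellow',c[i],st[i],p,np.hypot(*v),np.degrees(np.arctan2(v[1],v[0]))%360)
E
python3 a.py
```

```text
[ 457.868 -107.7     98.144] [-0.309  0.213  1.836  0.     1.09   1.299] [-0.516  0.053 -0.212]
finger r,ang 139.7124421085888 177.08694745889983
post [250.017 261.819] [240 251  23  25 354] [461.365 -91.581] 138.00271618075692 170.31375725981397
yellow [87.994 25.819] [  61    5   54   50 1571] [605.674  34.292] 149.320942009259 86.82344558502783
```

Emit:
servo_tool --series '[{"hand": 0, "translation": [0.003, -0.061, 0], "twist": [0, 0, 0.083]}, {"hand": 0, "translation": [0.003, -0.061, 0], "twist": [0, 0, 0.083]}, {"hand": 0, "translation": [0.003, -0.061, 0], "twist": [0, 0, 0.083]}, {"hand": 0, "translation": [0.003, -0.061, 0], "twist": [0, 0, 0.083]}, {"hand": 0, "translation": [0.003, -0.061, 0], "twist": [0, 0, 0.083]}]'

```text
clock: 6.65
eef_pos: [473.5, -49.8, 97.5]
tool_rot: [0.0, 0.972, -0.235, 0.001]
ft_force: [-0.6, -1.8, 1.8]
gripper_width: 0.4
finger_force: 0.7
```

Emit:
servo_tool --series '[{"hand": 0, "translation": [0.002, -0.043, 0], "twist": [0, 0, 0.058]}, {"hand": 0, "translation": [0, 0, 0], "twist": [0, 0, 0]}]'

```text
clock: 6.9
eef_pos: [477.5, -42.2, 97.2]
tool_rot: [-0.0, 0.965, -0.263, 0.0]
ft_force: [0.5, 0.1, -0.1]
gripper_width: 0.3
finger_force: 0.0
```

```bash
python3 a.py; python3 - <<'E'
from m import *
f=r.grab_frame('top')
for b in blobs(f,(100,120,50),(125,255,255),12):
    p=plane(f,[b[0]],88)[0,:2]; v=p-[597.4,-114.8]; print(b[0],np.hypot(*v),np.degrees(np.arctan2(v[1],v[0]))%360)
a=f['color'][100:310,150:430];w=cv2.imread('pics/w_last.png')[:,:,::-1];cv2.imwrite('pics/c3.png',np.hstack([cv2.resize(a,(400,300)),cv2.resize(w,(400,300))])[:,:,::-1])
E
```

```text
[477.549 -42.202  97.179] [-0.165  0.235  1.812  0.     1.095  1.938] [ 0.534  0.134 -0.088]
finger r,ang 140.1237281363232 148.79532543870585
post [250.59  262.061] [241 251  22  25 327] [488.746 -30.422] 137.56934652621794 142.16787472227466
yellow [115.154 119.114] [  96   94   41   49 1351] [606.65   35.271] 150.35562016664957 86.4728733017116
[345.  147.1] 139.06595309897597 322.7208243200813
[285.2 154.5] 138.97960174237195 53.113929723068324
[353.  206.9] 140.41171836889814 232.65853635975446
```

View pics/c3.png

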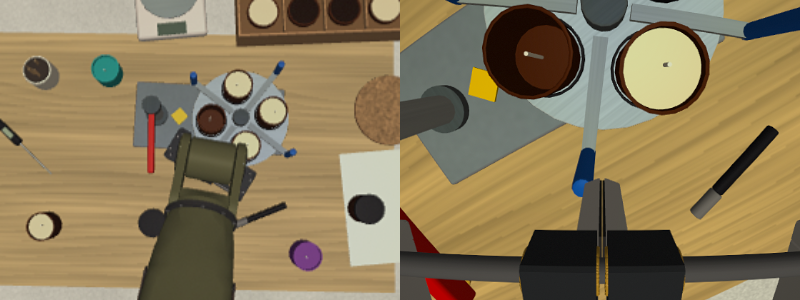

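Emit:
servo_tool --series '[{"hand": 0, "translation": [0.002, -0.052, 0], "twist": [0, 0, 0.071]}, {"hand": 0, "translation": [0.002, -0.052, 0], "twist": [0, 0, 0.071]}, {"hand": 0, "translation": [0, 0, 0], "twist": [0, 0, 0]}]'

```text
clock: 7.38
eef_pos: [489.2, -25.2, 96.8]
tool_rot: [0.0, 0.943, -0.334, 0.0]
ft_force: [0.9, 0.1, -0.0]
gripper_width: 0.5
finger_force: 0.0
```

```bash
cat > b.py <<'E'
from m import *
f=r.grab_frame('top'); c0=np.array([597.4,-114.8]); B=[b[0] for b in blobs(f,(100,120,50),(125,255,255),12)]
P=plane(f,B,88)[:,:2]
# fit axis + angle (mod 90) with r=140
from scipy.optimize import least_squares
a0=np.arctan2(*(P[0]-c0)[::-1]); k=np.round((np.arctan2(*(P-c0).T[::-1])-a0)/(np.pi/2))
def res(x): a=x[2]+k*np.pi/2; return (P-x[:2]-x[3]*np.c_[np.cos(a),np.sin(a)]).ravel()
s=least_squares(res,[*c0,a0,140]); print('axis',s.x[:2],'r',s.x[3],'post mod90',np.degrees(s.x[2])%90,'rms',np.sqrt(2*s.cost/len(P)/2))
A=s.x[:2]
Y=[b[0] for b in blobs(f,(22,150,120),(34,255,255),30)]
for y in Y: v=plane(f,[y],6)[0,:2]-A; print('yellow',y,np.hypot(*v),np.degrees(np.arctan2(v[1],v[0])))
# foot edges: grey line fit on left part
hsv=cv2.cvtColor(f['color'],cv2.COLOR_RGB2HSV)
hub=f['color'][165:182,246:266].astype(int).sum(2)
g=cv2.inRange(hsv,np.array((80,0,60)),np.array((130,70,135))); g[:, :235]=0; g[:,300:]=0; g[:140]=0;g[215:]=0
cs,_=cv2.findContours(g,cv2.RETR_EXTERNAL,cv2.CHAIN_APPROX_NONE); c=max(cs,key=cv2.contourArea).reshape(-1,2)
for nm,sel in(('top',lambda q:(q[:,1]<163)&(q[:,0]>248)&(q[:,0]<282)),('bot',lambda q:(q[:,1]>198)&(q[:,0]>260)&(q[:,0]<276)),('left',lambda q:(q[:,0]<249)&(q[:,1]>163)&(q[:,1]<195))):
    q=c[sel(c)].astype(float)
    if len(q)>8:
        w=plane(f,q,4)[:,:2]; d=np.linalg.svd(w-w.mean(0))[2][0]; print(nm,len(q),np.degrees(np.arctan2(d[1],d[0]))%180)
E
python3 a.py; python3 b.py
```

```text
[489.214 -25.186  96.814] [-0.126  0.258  1.783 -0.     1.1    2.125] [ 0.947  0.137 -0.039]
finger r,ang 140.48054610888187 140.36407881041586
post [249.056 261.9  ] [239 251  23  25 390] [502.831 -14.806] 137.62992862556996 133.40297312312265
yellow [132.5  141.71] [ 114  120   39   44 1433] [606.51  33.83] 148.90917197292632 86.49268509356565
yellow [149.192 410.151] [140 404  17  14  73] [404.163 221.743] 388.0741943211689 119.86368339376192
axis [ 596.406 -114.65 ] r 139.6719826344544 post mod90 44.08061131829794 rms 0.11881468408123279
yellow [275.1 179.9] 146.7052850616477 85.63115092399462
top 33 87.28506051218676
left 31 177.1516664363409
```

Emit:
servo_tool --series '[{"hand": 0, "translation": [0, -0.018, 0], "twist": [0, 0, 0.025]}, {"hand": 0, "translation": [0, 0, 0], "twist": [0, 0, 0]}, {"hand": 0, "translation": [-0.05, 0.15, 0], "twist": [0, 0, 0]}, {"hand": 0, "translation": [-0.1, 0.15, -0.1], "twist": [0, 0, 0]}, {"hand": 0, "translation": [0, 0, 0], "twist": [0, 0, 0]}]'

```text
clock: 8.1
eef_pos: [429.1, -48.8, 117.9]
tool_rot: [-0.0, 0.938, -0.347, 0.001]
ft_force: [0.2, -0.2, -0.4]
gripper_width: 0.3
finger_force: 0.0
```

```bash
python3 a.py; python3 b.py
```

```text
[429.068 -48.811 117.931] [-0.198  0.103  1.914 -0.     1.123  2.082] [ 0.226 -0.204 -0.401]
finger r,ang 180.80401736916215 158.59401408769688
post [148.824 197.053] [137 186  25  24 454] [502.553 -14.595] 137.97414936861853 133.42655963338498
yellow [ 71.829 107.422] [  55   88   35   40 1281] [608.313  33.818] 149.01796437293612 85.80050298993427
yellow [ 62.016 339.317] [ 53 333  17  15  63] [464.915 224.886] 364.6075525460103 111.30684911059016
axis [ 596.82  -114.475] r 140.13994620613525 post mod90 43.39773887774973 rms 0.3460296938029923
yellow [275.1 180.7] 146.26904492913437 86.87869071423714
top 33 87.76678675914471
bot 15 85.37453337567315
left 31 177.1516664363409
```

View pics/w_last.png

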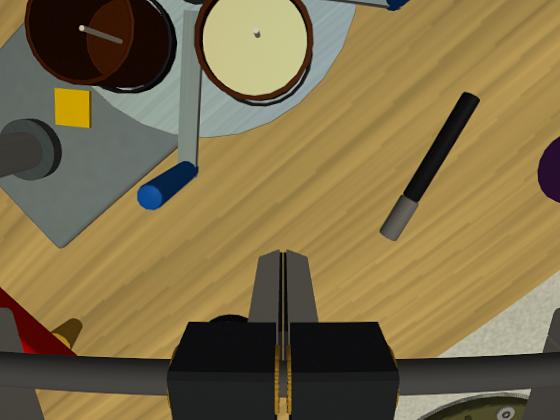

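Emit:
servo_tool --series '[{"hand": 0, "translation": [0, 0, -0.19], "twist": [0, 0, -0.15]}, {"hand": 0, "translation": [0, 0, -0.19], "twist": [0, 0, -0.15]}, {"hand": 0, "translation": [0, 0, -0.19], "twist": [0, 0, -0.15]}, {"hand": 0, "translation": [0.177, -0.221, 0], "twist": [0, 0, 0]}, {"hand": 0, "translation": [0.177, -0.221, 0], "twist": [0, 0, 0]}]'

```text
clock: 8.82
eef_pos: [521.1, 22.3, 230.7]
tool_rot: [-0.0, 0.993, -0.119, 0.0]
ft_force: [1.0, -1.7, 0.0]
gripper_width: 0.4
finger_force: 0.0
```

Emit:
servo_tool --series '[{"hand": 0, "translation": [0, 0, 0], "twist": [0, 0, 0]}]'

```text
clock: 8.95
eef_pos: [521.0, 23.3, 228.6]
tool_rot: [-0.0, 0.993, -0.117, -0.001]
ft_force: [0.2, 0.5, -0.3]
gripper_width: 0.7
finger_force: 0.0
```

```bash
python3 a.py
```

```text
[521.02   23.271 228.606] [-0.026  0.204  1.529  0.     1.411  1.779] [ 0.25   0.502 -0.267]
finger r,ang 157.78952571682635 118.95114082802948
post [546.303 168.32 ] [539 161  15  16 175] [ 496.587 -212.033] 140.0624342714556 223.96437213772688
post [328.426 211.371] [321 204  16  16 197] [502.759 -14.581] 137.84332122191213 133.36039732930715
yellow [258.335 104.358] [240  86  38  38 776] [604.635  29.97 ] 144.9508276798106 87.13917512488376
```

View pics/w_last.png

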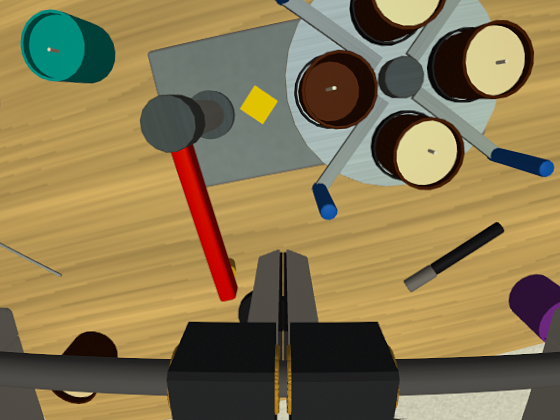

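Wrist view: the empty dark jar is at (337,90), the diamond at (258,104), the column top at (172,123) and the red arm's end at (230,297). I'll check the alignment with the jar rim and the column.

```bash
python3 - <<'E'
from m import *
f=r.grab_frame('wrist'); A=np.array([598.5,-116.4])
hsv=cv2.cvtColor(f['color'],cv2.COLOR_RGB2HSV)
def ang(v): return np.hypot(*v),np.degrees(np.arctan2(v[1],v[0]))%360
# column top disc via Hough near (172,123); hub of carousel near (402,77); jar rim near (337,90)
g=cv2.cvtColor(f['color'],cv2.COLOR_RGB2GRAY)
for nm,(x,y),rr,z in(('col',(172,123),(26,38),176),('jar',(337,90),(34,46),106)):
    h=cv2.HoughCircles(g[max(0,y-70):y+70,x-70:x+70],cv2.HOUGH_GRADIENT_ALT if 0 else cv2.HOUGH_GRADIENT,1,20,param1=80,param2=12,minRadius=rr[0],maxRadius=rr[1])
    for c in h[0][:3]:
        p=plane(f,[[c[0]+x-70,c[1]+max(0,y-70)]],z)[0,:2]; print(nm,c+[x-70,max(0,y-70),0],p,ang(p-A))
print('yel',ang(np.array([604.6,29.97])-A))
# foot edges
m=cv2.inRange(hsv,np.array((60,0,60)),np.array((130,60,150)))
e=cv2.Canny(g,60,150)
L=cv2.HoughLinesP(e,1,np.pi/360,40,minLineLength=60,maxLineGap=6)
for l in L.reshape(-1,4):
    if l[[1,3]].max()<200 and l[[0,2]].max()<340: w=plane(f,l.reshape(2,2),4)[:,:2]; d=w[1]-w[0]; print(l,ang(d)[1]%180)
c=f['color'][60:310,90:290]
R=[b for b in blobs(f,(0,150,60),(8,255,255),300)]; print('red',R)
E
```

```text
col [165.5 122.5  27.5] [606.834  83.071] (np.float64(199.64457075502975), np.float64(87.60746444199484))
col [205.5 114.5  27.4] [605.227  54.662] (np.float64(171.19393552943873), np.float64(87.7481529643417))
jar [336.5  87.5  39.9] [601.559 -45.59 ] (np.float64(70.87619007051032), np.float64(87.52636630541308))
jar [336.5 122.5  37.7] [572.8  -39.77] (np.float64(80.8246978071714), np.float64(108.54025115273762))
jar [406.5 144.5  36.4] [539.985 -97.056] (np.float64(61.629356312642045), np.float64(161.70730935229153))
yel (np.float64(146.4970542365955), np.float64(87.61356751176676))
[193  39 300  16] 87.56282356892223
[204 186 329 163] 87.05854078101237
[163  46 294  18] 87.24261836099078
red [(array([203.2, 220.3]), array([ 169,  143,   67,  157, 3404], dtype=int32))]
```

The jar is within about 1 mm of the line (jar 87.5–88.2°, station 87.2–87.6°). Next is the spout: I cross over the arm and come down on its far (+y) side.

Emit:
servo_tool --series '[{"hand": 0, "translation": [0, 0, 0], "twist": [0, 0, -0.112]}, {"hand": 0, "translation": [0, 0, 0], "twist": [0, 0, -0.112]}, {"hand": 0, "translation": [0, -0.262, 0], "twist": [0, 0, 0]}, {"hand": 0, "translation": [0, -0.262, 0], "twist": [0, 0, 0]}, {"hand": 0, "translation": [0, 0, 0], "twist": [0, 0, 0]}]'

```text
clock: 9.68
eef_pos: [518.9, 127.6, 230.8]
tool_rot: [-0.0, 1.0, -0.0, 0.0]
ft_force: [-0.6, -0.7, -0.4]
gripper_width: 0.1
finger_force: 0.0
```

Emit:
servo_tool --series '[{"hand": 0, "translation": [0, 0, 0.21], "twist": [0, 0, 0]}, {"hand": 0, "translation": [0, 0, 0.21], "twist": [0, 0, 0]}, {"hand": 0, "translation": [0, 0, 0], "twist": [0, 0, 0]}]'

```text
clock: 10.05
eef_pos: [518.1, 124.3, 144.8]
tool_rot: [0.0, 1.0, -0.002, -0.002]
ft_force: [0.2, 0.4, 1.3]
gripper_width: 0.6
finger_force: 0.0
```

```bash
python3 - <<'E'
from m import *
f=r.grab_frame('wrist'); print(r.state()['joints'])
m=cv2.inRange(cv2.cvtColor(f['color'],cv2.COLOR_RGB2HSV),np.array((0,150,150)),np.array((8,255,255)))
n,l,st,c=cv2.connectedComponentsWithStats(m); i=1+np.argmax(st[1:,4]); q=np.argwhere(l==i)[:,::-1].astype(float)
w=plane(f,q,169)[:,:2]; d=np.linalg.svd(w-w.mean(0),full_matrices=False)[2][0]; print(st[i],w.mean(0),w.min(0),w.max(0),np.degrees(np.arctan2(d[1],d[0]))%180)
E
```

```text
[ 0.167  0.295  1.608 -0.     1.24   1.742]
[ 344  132   34  190 4398] [539.3    83.358] [482.702  76.875] [587.823  89.864] 0.5094989971941573
```

Emit:
servo_tool --series '[{"hand": 0, "translation": [0, 0.055, 0], "twist": [0, 0, 0]}, {"hand": 0, "translation": [0, 0.055, 0], "twist": [0, 0, 0]}, {"hand": 0, "translation": [-0.007, 0.038, 0], "twist": [0, 0, -0.083]}, {"hand": 0, "translation": [-0.007, 0.038, 0], "twist": [0, 0, -0.083]}, {"hand": 0, "translation": [-0.007, 0.038, 0], "twist": [0, 0, -0.083]}]'

```text
clock: 10.72
eef_pos: [517.4, 79.7, 147.7]
tool_rot: [0.0, 0.992, 0.13, 0.001]
ft_force: [-0.7, 0.2, 0.0]
gripper_width: 0.6
finger_force: 0.0
```

Emit:
servo_tool --series '[{"hand": 0, "translation": [-0.007, 0.038, 0], "twist": [0, 0, -0.083]}, {"hand": 0, "translation": [-0.007, 0.038, 0], "twist": [0, 0, -0.083]}, {"hand": 0, "translation": [-0.007, 0.038, 0], "twist": [0, 0, -0.083]}, {"hand": 0, "translation": [-0.007, 0.038, 0], "twist": [0, 0, -0.083]}, {"hand": 0, "translation": [-0.007, 0.038, 0], "twist": [0, 0, -0.083]}]'

```text
clock: 11.35
eef_pos: [527.0, 42.6, 147.7]
tool_rot: [0.0, 0.94, 0.34, 0.001]
ft_force: [0.2, 0.1, 0.8]
gripper_width: 0.3
finger_force: 0.0
```

Emit:
servo_tool --series '[{"hand": 0, "translation": [-0.007, 0.038, 0], "twist": [0, 0, -0.083]}, {"hand": 0, "translation": [-0.007, 0.038, 0], "twist": [0, 0, -0.083]}, {"hand": 0, "translation": [-0.007, 0.038, 0], "twist": [0, 0, -0.083]}, {"hand": 0, "translation": [-0.007, 0.038, 0], "twist": [0, 0, -0.083]}, {"hand": 0, "translation": [0, 0, 0], "twist": [0, 0, 0]}]'

```text
clock: 11.98
eef_pos: [545.3, 18.0, 147.4]
tool_rot: [0.0, 0.868, 0.496, 0.0]
ft_force: [-0.1, -0.1, -0.1]
gripper_width: 0.0
finger_force: 0.0
```

```bash
cat > s.py <<'E'
from m import *
f=r.grab_frame('wrist'); save(f,'w_s.png'); s=r.state(); print(s['joints'],s['eef_pos'],s['tool_rot'],s['ft_force'])
m=cv2.inRange(cv2.cvtColor(f['color'],cv2.COLOR_RGB2HSV),np.array((0,150,60)),np.array((8,255,255)))
n,l,st,c=cv2.connectedComponentsWithStats(m); i=1+np.argmax(st[1:,4]); q=np.argwhere(l==i)[:,::-1].astype(float)
w=plane(f,q,169)[:,:2]; d=np.linalg.svd(w-w.mean(0),full_matrices=False)[2][0]; print(st[i],w.mean(0),np.degrees(np.arctan2(d[1],d[0]))%180)
f=r.grab_frame('top')
for b in blobs(f,(0,170,80),(6,255,255)): print(b[0],b[1],plane(f,[b[0]],166))
E
python3 s.py
```

```text
[-0.033  0.319  1.577  0.     1.246  0.5  ] [545.08   18.384 147.284] [0.    0.868 0.496 0.   ] [-0.485  0.633 -0.348]
[  84  100  213  146 6331] [528.967  83.372] 0.46516394386006255
[103.4 194.1] [ 99 190  10   9  87] [[534.075 554.052 166.   ]]
```

View pics/w_s.png

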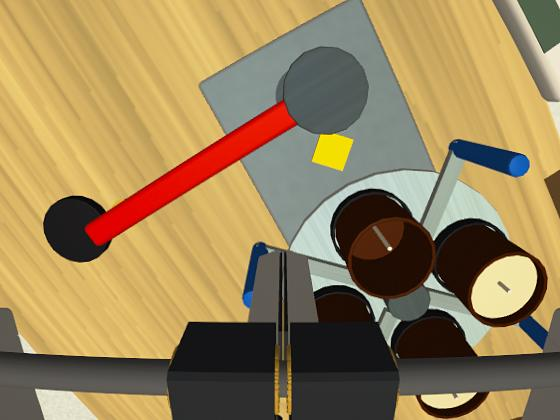

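The arm hasn't moved: it still lies from the column (325,90) to its tip (90,235), although the fingertip went past it. I'll check numerically before touching anything else.

```bash
python3 - <<'E'
from m import *
g=r.grab_frame('side'); print([ (b[0],b[1]) for b in blobs(g,(0,150,60),(8,255,255),15)])
w=r.grab_frame('wrist'); S=r.state(); print(S['clock'],S['gripper_width'])
P=lambda p:(proj(g,[p])[0].round(1),proj(w,[p])[0].round(1))
a=np.radians(180.4)
for z in(149,169):
  for rho in(20,78,146): print(z,rho,P([606.8+rho*np.cos(a),83.1+rho*np.sin(a),z]))
print('tcp',P(S['eef_pos']))
hs=cv2.cvtColor(w['color'],cv2.COLOR_RGB2HSV); m=cv2.inRange(hs,np.array((0,150,60)),np.array((8,255,255)))
c=max(cv2.findContours(m,0,2)[0],key=cv2.contourArea); print(cv2.boxPoints(cv2.minAreaRect(c)))
cv2.imwrite('pics/side_crop.png',cv2.resize(g['color'][100:300,180:420],None,fx=3,fy=3)[:,:,::-1])
E
```

```text
[(array([300.3, 169.9]), array([297, 166,   8,   9,  56], dtype=int32)), (array([270.1, 172.2]), array([256, 168,  29,   9, 187], dtype=int32))]
12.175 0.373346791072609
149 20 (array([302.3, 173.8]), array([288.8, 114.3]))
149 78 (array([280.5, 175.3]), array([199.1, 169.6]))
149 146 (array([254.7, 177. ]), array([105.9, 228.5]))
169 20 (array([302.6, 168.3]), array([289.5, 115.8]))
169 78 (array([280.5, 169.8]), array([190.6, 176.8]))
169 146 (array([254.4, 171.6]), array([ 89.5, 240.8]))
tcp (array([289.1, 193. ]), array([282.1, 246.3]))
[[ 81.928 225.834]
 [283.976 100.352]
 [298.988 124.523]
 [ 96.94  250.006]]
```

View pics/side_crop.png

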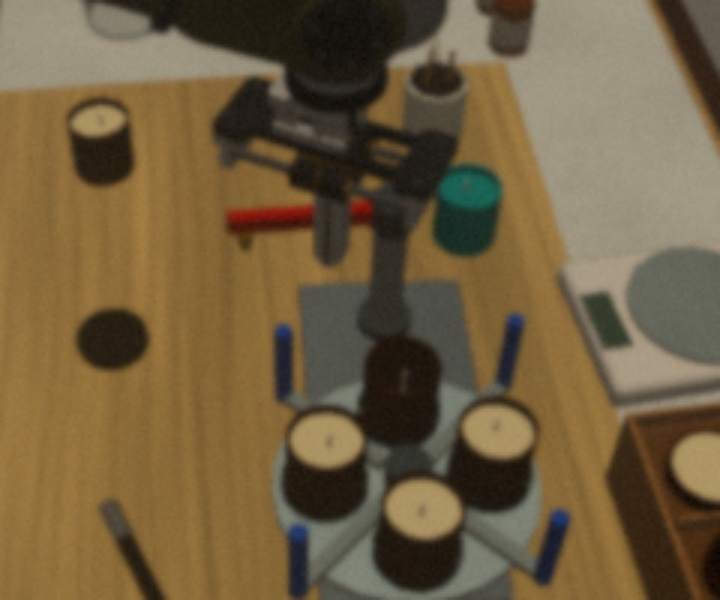

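The side crop shows the finger on the carousel side of the unmoved arm, with no force felt. The very tip does not engage the bar, so I'll go back over and retry with the finger deeper, so that the bar meets the pads higher up.

Emit:
servo_tool --series '[{"hand": 0, "translation": [0, 0, -0.22], "twist": [0, 0, 0]}, {"hand": 0, "translation": [0, 0, -0.22], "twist": [0, 0, 0]}, {"hand": 0, "translation": [0, 0, 0], "twist": [0, 0, 0.165]}, {"hand": 0, "translation": [0, 0, 0], "twist": [0, 0, 0.165]}, {"hand": 0, "translation": [0, 0, 0], "twist": [0, 0, 0.165]}]'

```text
clock: 12.8
eef_pos: [544.9, 19.1, 234.9]
tool_rot: [0.0, 0.967, 0.255, 0.0]
ft_force: [-0.2, 1.1, -0.1]
gripper_width: 0.6
finger_force: 0.0
```

Emit:
servo_tool --series '[{"hand": 0, "translation": [0, 0, 0], "twist": [0, 0, 0.165]}, {"hand": 0, "translation": [0, 0, 0], "twist": [0, 0, 0.165]}, {"hand": 0, "translation": [0, 0, 0], "twist": [0, 0, 0.165]}, {"hand": 0, "translation": [-0.068, -0.275, 0], "twist": [0, 0, 0]}, {"hand": 0, "translation": [-0.068, -0.275, 0], "twist": [0, 0, 0]}]'

```text
clock: 13.42
eef_pos: [516.9, 129.9, 234.9]
tool_rot: [-0.0, 1.0, 0.001, 0.0]
ft_force: [0.3, 1.2, 0.1]
gripper_width: 0.2
finger_force: 0.0
```

Emit:
servo_tool --series '[{"hand": 0, "translation": [0, 0, 0], "twist": [0, 0, 0]}, {"hand": 0, "translation": [0, 0, 0.19], "twist": [0, 0, 0]}, {"hand": 0, "translation": [0, 0, 0.19], "twist": [0, 0, 0]}, {"hand": 0, "translation": [0, 0, 0.19], "twist": [0, 0, 0]}, {"hand": 0, "translation": [0, 0, 0], "twist": [0, 0, 0]}]'

```text
clock: 14.05
eef_pos: [516.3, 128.0, 118.9]
tool_rot: [0.0, 1.0, 0.001, -0.002]
ft_force: [-0.5, 0.3, 0.5]
gripper_width: 0.4
finger_force: 0.0
```

Emit:
servo_tool --series '[{"hand": 0, "translation": [0, 0.05, 0], "twist": [0, 0, 0]}, {"hand": 0, "translation": [0, 0.05, 0], "twist": [0, 0, 0]}, {"hand": 0, "translation": [0, 0.03, 0], "twist": [0, 0, 0]}]'

```text
clock: 14.42
eef_pos: [518.0, 102.0, 121.8]
tool_rot: [-0.0, 1.0, 0.001, 0.001]
ft_force: [0.3, 1.2, 0.2]
gripper_width: 0.7
finger_force: 0.7
```

Emit:
servo_tool --series '[{"hand": 0, "translation": [0, 0.03, 0], "twist": [0, 0, 0]}]'

```text
clock: 14.55
eef_pos: [517.8, 96.5, 121.3]
tool_rot: [-0.0, 1.0, 0.002, 0.0]
ft_force: [-0.4, 1.2, 1.4]
gripper_width: 0.8
finger_force: 0.7
```

Emit:
servo_tool --series '[{"hand": 0, "translation": [0, 0.03, 0], "twist": [0, 0, 0]}]'

```text
clock: 14.68
eef_pos: [517.7, 90.6, 121.0]
tool_rot: [-0.0, 1.0, 0.002, 0.0]
ft_force: [-0.4, 1.3, 0.8]
gripper_width: 0.8
finger_force: 0.7
```

```bash
python3 s.py
```

```text
[ 0.103  0.303  1.662 -0.     1.176  1.67 ] [517.651  90.017 120.88 ] [0.    1.    0.002 0.   ] [-0.365 -0.069  0.336]
[ 290  133   55  190 5612] [546.501  73.719] 9.35399519936837
[103.4 194.1] [ 99 190  10   9  87] [[534.075 554.052 166.   ]]
```

It engages: the arm has turned to 189°. I'll carry on round the hinge.

Emit:
servo_tool --series '[{"hand": 0, "translation": [-0.001, 0.039, 0], "twist": [0, 0, -0.083]}, {"hand": 0, "translation": [-0.001, 0.039, 0], "twist": [0, 0, -0.083]}, {"hand": 0, "translation": [-0.001, 0.039, 0], "twist": [0, 0, -0.083]}, {"hand": 0, "translation": [-0.001, 0.039, 0], "twist": [0, 0, -0.083]}, {"hand": 0, "translation": [-0.001, 0.039, 0], "twist": [0, 0, -0.083]}]'

```text
clock: 15.4
eef_pos: [523.2, 52.5, 120.7]
tool_rot: [-0.0, 0.976, 0.219, -0.0]
ft_force: [0.0, 1.8, 1.5]
gripper_width: 0.5
finger_force: 0.8
```

Emit:
servo_tool --series '[{"hand": 0, "translation": [-0.001, 0.039, 0], "twist": [0, 0, -0.083]}, {"hand": 0, "translation": [-0.001, 0.039, 0], "twist": [0, 0, -0.083]}, {"hand": 0, "translation": [-0.001, 0.039, 0], "twist": [0, 0, -0.083]}, {"hand": 0, "translation": [-0.001, 0.039, 0], "twist": [0, 0, -0.083]}, {"hand": 0, "translation": [0, 0, 0], "twist": [0, 0, 0]}]'

```text
clock: 16.02
eef_pos: [539.4, 25.8, 120.5]
tool_rot: [-0.0, 0.924, 0.382, -0.0]
ft_force: [0.3, 0.2, -0.3]
gripper_width: 0.3
finger_force: 0.0
```

```bash
python3 s.py
```

```text
[-0.02   0.335  1.621 -0.     1.186  0.768] [539.342  26.01  120.546] [-0.     0.924  0.382 -0.   ] [-0.616  0.223 -0.52 ]
[ 290  133   58  190 5671] [571.303  33.77 ] 54.67225893446407
[103.4 194.1] [ 99 190  10   9  87] [[534.075 554.052 166.   ]]
```

Emit:
servo_tool --series '[{"hand": 0, "translation": [-0.001, 0.039, 0], "twist": [0, 0, -0.083]}, {"hand": 0, "translation": [-0.001, 0.039, 0], "twist": [0, 0, -0.083]}, {"hand": 0, "translation": [-0.001, 0.039, 0], "twist": [0, 0, -0.083]}, {"hand": 0, "translation": [-0.001, 0.039, 0], "twist": [0, 0, -0.083]}, {"hand": 0, "translation": [-0.001, 0.039, 0], "twist": [0, 0, -0.083]}]'

```text
clock: 16.75
eef_pos: [570.4, 3.0, 120.6]
tool_rot: [-0.0, 0.819, 0.573, -0.0]
ft_force: [-2.0, 0.4, 0.6]
gripper_width: 0.7
finger_force: 0.8
```

Emit:
servo_tool --series '[{"hand": 0, "translation": [-0.001, 0.024, 0], "twist": [0, 0, -0.05]}, {"hand": 0, "translation": [0, 0.016, 0], "twist": [0, 0, -0.033]}]'

```text
clock: 17.0
eef_pos: [577.9, 0.2, 120.6]
tool_rot: [-0.0, 0.794, 0.608, -0.0]
ft_force: [-0.8, -1.1, -0.6]
gripper_width: 0.6
finger_force: 0.7
```

```bash
python3 s.py
```

```text
[-0.063  0.416  1.508 -0.     1.218  0.199] [578.196   0.212 120.623] [-0.     0.793  0.609 -0.   ] [-0.277 -0.442 -0.191]
[ 290  135   56  188 5651] [600.785  22.762] 84.37873597979709
[103.4 194.1] [ 99 190  10   9  87] [[534.075 554.052 166.   ]]
```

Emit:
servo_tool --series '[{"hand": 0, "translation": [0, 0.013, 0], "twist": [0, 0, -0.017]}, {"hand": 0, "translation": [0, 0.008, 0], "twist": [0, 0, 0]}]'

```text
clock: 17.35
eef_pos: [582.1, -0.7, 120.7]
tool_rot: [-0.0, 0.788, 0.615, -0.0]
ft_force: [-1.5, 1.1, -0.7]
gripper_width: 0.5
finger_force: 0.6
```

Emit:
servo_tool --series '[{"hand": 0, "translation": [0, 0.008, 0], "twist": [0, 0, 0]}]'

```text
clock: 17.48
eef_pos: [583.0, -0.9, 120.6]
tool_rot: [-0.001, 0.789, 0.615, -0.001]
ft_force: [-12.2, 4.1, 4.7]
gripper_width: 0.3
finger_force: 6.4
```

Emit:
servo_tool --series '[{"hand": 0, "translation": [0, 0.008, 0], "twist": [0, 0, 0]}]'

```text
clock: 17.6
eef_pos: [583.2, -0.9, 120.5]
tool_rot: [-0.002, 0.788, 0.615, -0.002]
ft_force: [-25.1, 6.3, 11.6]
gripper_width: 0.3
finger_force: 12.8
```

```bash
python3 s.py
```

```text
[-0.065  0.43   1.488  0.001  1.229  0.181] [583.093  -0.908 120.568] [-0.002  0.788  0.615 -0.002] [-19.671   3.762   9.13 ]
[ 282  134   66  189 5698] [604.533  22.191] 87.77503013483324
[103.4 194.1] [ 99 190  10   9  87] [[534.075 554.052 166.   ]]
```

The stop is reached: force rose to 25 N and the arm points along 87.8°, which also confirms the station line. I'll back off, lift and check.

Emit:
servo_tool --series '[{"hand": 0, "translation": [0, -0.03, 0], "twist": [0, 0, 0]}, {"hand": 0, "translation": [0, -0.1, 0], "twist": [0, 0, 0]}, {"hand": 0, "translation": [0, -0.12, 0], "twist": [0, 0, 0]}, {"hand": 0, "translation": [0, 0, -0.25], "twist": [0, 0, 0]}, {"hand": 0, "translation": [0, 0, -0.25], "twist": [0, 0, 0]}]'

```text
clock: 18.32
eef_pos: [536.5, 10.5, 222.2]
tool_rot: [0.0, 0.789, 0.615, 0.0]
ft_force: [-0.1, -0.7, 0.3]
gripper_width: 0.4
finger_force: 0.0
```

Emit:
servo_tool --series '[{"hand": 0, "translation": [0, -0.25, -0.1], "twist": [0, 0, 0]}, {"hand": 0, "translation": [0, -0.25, 0], "twist": [0, 0, 0]}, {"hand": 0, "translation": [0, -0.25, 0], "twist": [0, 0, 0]}, {"hand": 0, "translation": [0, 0, 0], "twist": [0, 0, 0]}]'

```text
clock: 18.82
eef_pos: [389.8, 47.5, 241.6]
tool_rot: [0.001, 0.788, 0.615, 0.001]
ft_force: [0.1, 0.6, -0.5]
gripper_width: 0.3
finger_force: 0.0
```

```bash
python3 b.py; python3 s.py; python3 - <<'E'
from m import *
f=r.grab_frame('top'); w=cv2.imread('pics/w_s.png')
cv2.imwrite('pics/fin.png',np.hstack([cv2.resize(f['color'][120:250,225:400][:,:,::-1],(404,300)),cv2.resize(w,(396,300))]))
E
```

```text
axis [ 597.095 -114.703] r 139.78564898330475 post mod90 43.38007340284819 rms 0.46603771255709453
yellow [275.  181.1] 146.73574512771043 87.54470120968557
top 33 87.55449892444945
bot 15 86.78319703052405
left 31 177.1516664363409
[ 0.027 -0.105  1.823 -0.     1.421  0.272] [391.775  46.992 241.317] [0.001 0.788 0.615 0.001] [0.37  0.897 0.883]
[ 526  126   28  146 3771] [597.681   7.353] 88.42903859586343
[283.  175.1] [262 172  42   7 189] [[601.194   0.378 166.   ]]
[103.4 194.1] [ 99 190  10   9  87] [[534.075 554.052 166.   ]]
```

View pics/fin.png

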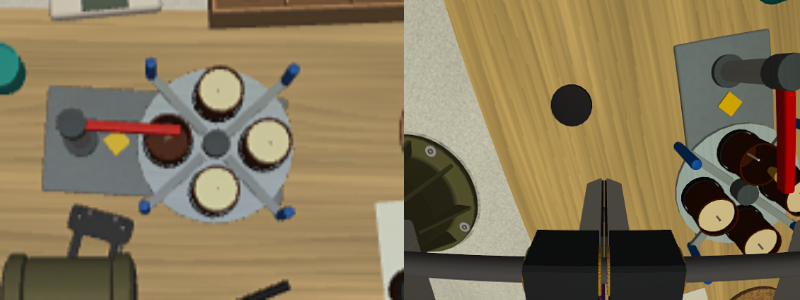

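The final picture shows the red arm at its stop over the dark empty jar at (167,140), in line with the diamond. The remaining offset is under 1 mm, so I'm handing in.

```bash
python3 -c "from rig import r; print(r.hand_in())"
```

```text
the job is handed in; nothing more can be done
None
```

The job is handed in: the empty jar stands at the filling place, about 1 mm off the line by the last camera check, and the red spout arm is against its stop with its nozzle over that jar.

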